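# Roll a shaft blank into its V-cradle

## Task

Roll the round aluminium bar along the bench by pushing its side with the fingertips, up the ramp of the dark steel V-cradle and over the lip, so that it drops in and lies at rest along the V without sticking out at either end. Do not pinch the bar or lift it, and leave the hand tools round it where they lie.

Things in the scene. Friction and masses are not known exactly. Their poses are not given: they have to be found in the camera images.
- bar: smooth round aluminium bar, 36 mm diameter, 90 mm long, about 0.26 kg. Origin at its centre, 18 mm above the bench; x is its axis, y and z turn as it rolls. It starts on the ramp side, up to 0.2 rad askew to the V. Pushed it rolls, and stops by itself on the level; on the ramp it rolls back unless held from behind. Two open fingers side by side behind it turn it square.
- cradle: fixed dark steel V-cradle, 130 mm long; the V runs along its x, open at both ends. Origin on the bench under the V's bottom line, z up. The bar comes along its +y: ramp from the bench at y = -80 mm up to the lip at y = -14, 12.8 high; the V goes down at 35 degrees to its bottom (y = 0, 3 high) and up at 35 degrees to y = 28, 23 high. A 24 mm high back and a foot end at y = 65.
- seat (a point): point where the centre of the bar lies when it is seated: on the cradle's x = 0, y = 0, 25 mm above the bench; axes as those of the cradle.
- tweezers: steel tweezers, 121 x 14 x 9 mm, on the robot's side of the cradle, lying flat. Origin at the centre of its underside. To be left alone.
- marker: felt marker with a black cap, 126 x 11 x 13 mm, beyond the cradle, lying flat. Origin at the centre of its underside. To be left alone.
- cutter: flush cutter with two black handles, 112 x 43 x 11 mm, beyond the cradle, lying flat. Origin at the centre of its underside. To be left alone.
Mind the look-alikes: they are no part of the job. What is shaped like the bar but brown or purple is not meant.

How it is judged:
By the outcome, as a careful person would: the job done as asked, in the order asked, and still so for the second after the job is handed in, with the robot touching nothing.
It also fails if it takes over 38 s, if anything falls off the work surface, if the arm or the gripper's body presses on something with over 40 N, if the wrist force passes 120 N, or if a joint passes its speed limit or range.

## Robot

A 6-joint arm with a two-finger parallel gripper is mounted at the origin on the work surface; the furniture and walls round the work are solid. World frame = base frame: x ahead of the robot, y to its left, z up, the work surface at z = 0. Lengths are in m, angles in rad, forces in N, time in s.
With the tool pointing down it reaches from about 0.3 to 0.775 m from the base axis. Payload 14.6 kg.
Tool frame: the origin (TCP) lies between the finger pads; the fingertips stand 19 mm ahead of it and the grasp point (between the pads) is the TCP (ctrl.finger_overhang is the distance from the TCP to the fingertips, in m); z points along the fingers, y is the direction in which the jaws open and shut (so a half turn about z gives the same grasp; the last joint's range is limited). The gripper opens to 94 mm and grips with 3 to 60 N. Pads are 16 mm wide; open, the fingers measure 119 mm over their backs; the gripper's body (75 mm by 177 mm) begins 78 mm behind the grasp point.
Start: joints at [-1.322, 0.3, 1.521, -0, 1.321, -0.067], TCP at [0.171, -0.523, 0.224] pointing down, gripper open.
Joint ranges: [-3.03, 3.03], [-0.79, 2.21], [0.23, 2.52], [-1.04, 4.18], [0, 3.07], [-2.55, 2.55]. Speed limits (rad/s): [2.22, 2.22, 2.57, 3.14, 3.14, 3.14].

## Interface

Orientations are given as [roll, pitch, yaw] about the fixed x, y, z axes, in that order (R = Rz(yaw) Ry(pitch) Rx(roll)).
In Python, from station import ctrl gives the robot as it stands.
- The arm moves only by the tool send_rows, never from a script. Its argument "series" is a list of rows, each a list of 7 numbers: the turn, a rotation vector about the tool's x, y, z in degrees, then the shift along the tool's x, y, z in m, then the gripper's target within -1 to 1 (fully open at 1, half-way at 0, shut at -1). A call has 1 to 8 rows; each row is the pose to reach, as a shift and turn from the pose commanded when the call began, along the tool's axes at that moment; what a row does not reach only later rows make up. A row lasts 1/10 s, in which the tool goes at most 50 mm and 8.59 degrees, less where a joint would pass 70% of its speed; a pose out of reach is approached as far as the arm can. A call with a gripper value outside its range is refused whole. The fingers move at their own pace and stop on an object; "force" is the grip in N (left out, the last holds). Time passes only in rows, so rows that repeat a pose let the fingers close. It gives the time, the measured TCP pose, the force and the opening at its end, in the units of the state.
- ctrl.get_obs(): the state, without advancing time (a new reading comes with each control period).
- ctrl.camera(name): name is "scene" or "top"; returns a dict with "pixels" (400x640x3 uint8, red, green, blue), "z_map" (400x640 float32, m along the optical axis (not along the pixel's ray), 0 where there is no reading), "fov_y" (degrees; the focal length in pixels is half the picture's height over the tangent of half this angle, whatever the lens; pixels are square), "cx", "cy" (the principal point, pixels), "k1" (the pictures are not rectified: a ray, as slopes to the right and down, at radius r is drawn at 1 + k1 r^2 times it, then the intrinsics apply), "R" (3x3) and "t" (3): a world point X has camera coordinates R X + t. Camera axes: x right, y down, z forward; pixel columns grow to the right and rows downward; lengths in m; the calibration is good to about 2 mm. A picture is of the moment at which its call begins.
- ctrl.hand_in(): hands the job in, once; it reports no verdict.
The state is a dict: "time_s": time; "qpos": joint angles; "joint_vel": joint speeds; "tau": joint torques, N m; "ee_pos": TCP position; "eef_rot": TCP orientation; "force": force on the tool from outside, world axes, zero at the start; "moment": the same for the moment, N m; "grip_width": finger opening in m.
Only numpy, scipy, OpenCV 4.12 (cv2) and the standard library are available. Lean on these libraries where they do the work, as an engineer would, in place of code of your own. Each camera call takes 0.05 s, during which the arm holds its last target.

## Working session

There is one attempt and no reset: what is moved stays moved. The work goes in short steps, Python scripts to look and compute and a tool call to move; the robot and the scene stay as the last step left them, time stands still between calls to the robot, and variables do not carry over. Pictures are saved under pics/ and viewed, and the job is handed in when it is done.

Besides the shell and the picture viewer there is one more tool, called after "Emit:" by a JSON object that holds its "op" and its "data". send_rows: Moves the arm, as the interface text tells. Its arguments: {"type":"object","properties":{"series":{"type":"array"},"force":{"type":"number"}},"required":["series"]}

```bash
mkdir -p pics; ls; cat > h.py <<'E'
import numpy as np, cv2
from station import ctrl
def save(c,n): cv2.imwrite(f'pics/{n}.png',c['pixels'][:,:,::-1]); np.savez(f'pics/{n}.npz',**{k:v for k,v in c.items()})
def rays(c,u,v):
    f=200/np.tan(np.radians(c['fov_y'])/2)
    xd=(np.asarray(u,float)-c['cx'])/f; yd=(np.asarray(v,float)-c['cy'])/f
    x,y=xd.copy(),yd.copy()
    for _ in range(30):
        s=1+c['k1']*(x*x+y*y); x,y=xd/s,yd/s
    return x,y
def cloud(c):
    v,u=np.mgrid[0:400,0:640]; x,y=rays(c,u,v); z=c['z_map']
    P=np.stack([x*z,y*z,z],-1); return (P-c['t'])@c['R']
def load(n): return {k:(v if v.ndim else v.item()) for k,v in np.load(f'pics/{n}.npz').items()}
E
python3 - <<'E'
from h import *
for n in('scene','top'):
    c=ctrl.camera(n); save(c,n+'0'); print(n,c['fov_y'],c['k1'],c['t'],-c['R'].T@c['t'])
print(ctrl.get_obs())
E
```

```text
pics
scene 57.16087864802761 -0.02821082700453271 [0.38992601 0.20112041 0.62783516] [-0.14987918  0.57143116  0.48751551]
top 44.21367413069912 -0.10161474963150849 [0.16365839 0.46527214 1.08895631] [0.28101643 0.15705094 1.15128313]
{'time_s': 0.1, 'qpos': array([-1.32161602e+00,  3.00383731e-01,  1.52152998e+00, -7.76506065e-06,
        1.32072428e+00, -6.65654121e-02]), 'joint_vel': array([ 0.00055176, -0.00114244, -0.00267177,  0.00119563,  0.00067583,
        0.00057215]), 'tau': array([ 9.89371911e-04, -5.32648265e+01, -3.53284764e+01,  7.09819794e-02,
        2.35219690e-02, -7.33900970e-05]), 'ee_pos': array([ 0.17074633, -0.52258578,  0.22395587]), 'eef_rot': array([-3.14054913e+00, -6.20274145e-05,  3.15747608e-01]), 'force': array([-0.21092982, -0.11436812,  0.19153213]), 'moment': array([ 0.05556675, -0.020227  , -0.0273109 ]), 'grip_width': 0.09376061367155453}
```

View pics/scene0.png

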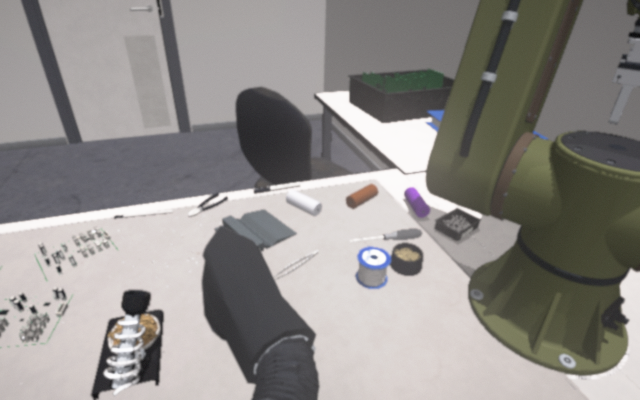

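View pics/top0.png

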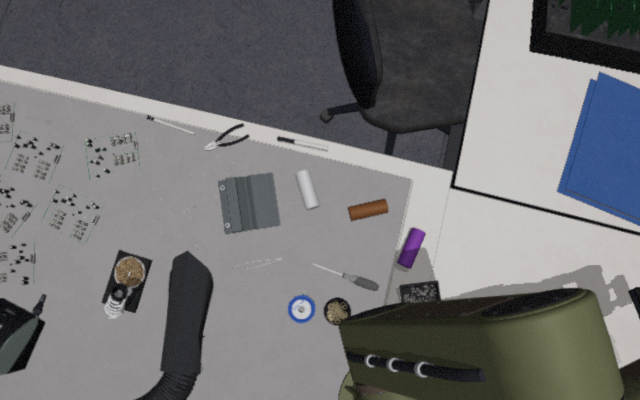

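Candidates in the top view are silver (307,189), brown (368,210) and purple (411,248). The silver one fits: aluminium, and on the ramp side of the cradle at (249,204). Next I measure it and look at an enlarged crop.

```bash
python3 - <<'E'
from h import *
c=load('top0'); P=cloud(c); im=c['pixels']
cv2.imwrite('pics/crop0.png',cv2.resize(im[110:310,150:430,::-1],None,fx=2.8,fy=2.8,interpolation=cv2.INTER_CUBIC))
for u,v in [(100,250),(260,320),(340,230),(280,240),(330,170)]: print(u,v,P[v,u].round(4))
# bar
hsv=cv2.cvtColor(im,cv2.COLOR_RGB2HSV)
Z=P[...,2]
def box(m,name):
    pts=P[m][:,:2].astype(np.float32); r=cv2.minAreaRect(pts); print(name,m.sum(),np.array(r[0]).round(4),np.array(r[1]).round(4),r[2],'zmax',np.percentile(P[m][:,2],[50,98]).round(4)); return pts
w=np.zeros((400,640),bool); w[160:218,290:325]=1
m=w&(Z>0.012)&(Z<.06); pts=box(m,'bar'); print(cv2.boxPoints(cv2.minAreaRect(pts)).round(4))
w[:]=0; w[165:245,210:288]=1
m=w&(Z>0.008)&(Z<.06);pts=box(m,'cradle'); print(cv2.boxPoints(cv2.minAreaRect(pts)).round(4))
for n,(v0,v1,u0,u1) in dict(marker=(130,155,270,335),cutter=(115,160,198,255),wht=(110,140,140,200),tweez=(250,275,230,290),brown=(190,230,340,395)).items():
    w[:]=0;w[v0:v1,u0:u1]=1; box(w&(Z>.004)&(Z<.06),n)
print('rows along the cradle')
for u in range(212,330,4): print(u,P[205,u].round(4))
E
```

```text
100 250 [0.3553 0.6792 0.0014]
260 320 [0.191  0.2958 0.0013]
340 230 [ 0.3955  0.1079 -0.0012]
280 240 [0.3739 0.2487 0.0026]
330 170 [ 0.54    0.1285 -0.0011]
bar 600 [0.4884 0.1826] [0.0905 0.0357] 16.768064498901367 zmax [0.0328 0.0384]
[[0.4399 0.1867]
 [0.4503 0.1525]
 [0.5369 0.1786]
 [0.5266 0.2128]]
cradle 1815 [0.4618 0.3226] [0.168 0.179] 78.01178741455078 zmax [0.0126 0.0272]
[[0.3568 0.259 ]
 [0.5319 0.2219]
 [0.5668 0.3862]
 [0.3917 0.4234]]
marker 330 [0.6083 0.196 ] [0.1527 0.0605] 88.07064819335938 zmax [0.0085 0.0152]
cutter 655 [0.624  0.3788] [0.1387 0.1092] 88.90216827392578 zmax [0.0065 0.013 ]
wht 432 [0.6603 0.5194] [0.1511 0.075 ] 88.38704681396484 zmax [0.0056 0.0127]
tweez 443 [0.3235 0.2967] [0.138  0.0555] 89.25292205810547 zmax [0.0053 0.0114]
brown 973 [0.4424 0.0432] [0.1282 0.093 ] 89.00132751464844 zmax [0.028  0.0388]
rows along the cradle
212 [ 0.4598  0.4108 -0.0012]
216 [ 0.4596  0.4011 -0.0005]
220 [4.593e-01 3.914e-01 1.000e-04]
224 [0.458  0.3803 0.0076]
228 [0.4581 0.3711 0.0062]
232 [0.4554 0.3586 0.0227]
236 [0.4551 0.3491 0.0234]
240 [0.4562 0.3411 0.0151]
244 [0.4575 0.3331 0.0058]
248 [0.4576 0.3239 0.0045]
252 [0.4567 0.3138 0.0089]
256 [0.4561 0.3039 0.0122]
260 [0.4558 0.2944 0.013 ]
264 [0.456  0.2853 0.0107]
268 [0.4565 0.2763 0.0064]
272 [0.4567 0.2671 0.0043]
276 [0.4562 0.2575 0.0063]
280 [0.4568 0.2484 0.0011]
284 [ 0.4572  0.2392 -0.0022]
288 [0.4562 0.2294 0.0035]
292 [ 0.4567  0.2202 -0.0008]
296 [0.4553 0.2103 0.0069]
300 [0.456  0.2011 0.0016]
304 [0.4555 0.1916 0.0039]
308 [0.4506 0.1815 0.0347]
312 [0.4505 0.1723 0.0348]
316 [0.4508 0.1632 0.0314]
320 [0.4522 0.1539 0.0213]
324 [0.4545 0.1445 0.0052]
328 [0.4545 0.135  0.0039]
```

View pics/crop0.png

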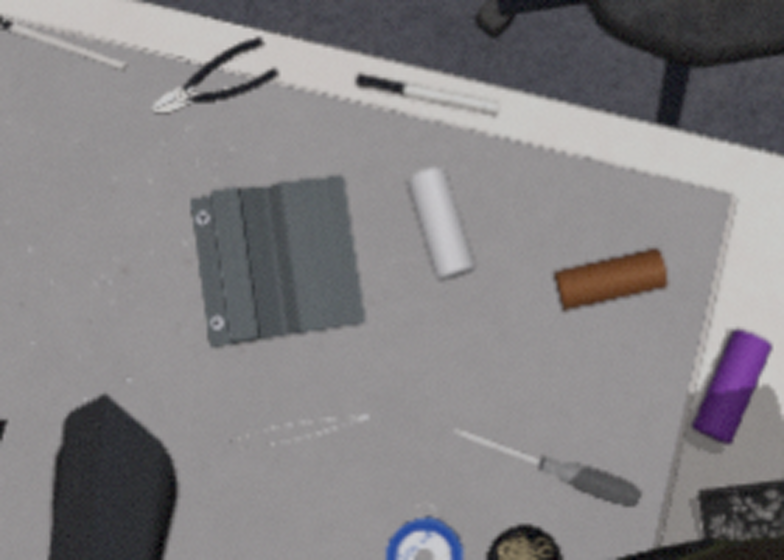

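The crop confirms it: a silver-white cylinder at crop (441,222), with the cradle's ramp facing it, the V at x≈270 and the back on the left. I'll fit the cradle and bar poses by reprojection, with sub-pixel edges.

```bash
cat >> h.py <<'E'
def proj(c,X):
    f=200/np.tan(np.radians(c['fov_y'])/2); Q=np.atleast_2d(X)@c['R'].T+c['t']; x,y=Q[:,0]/Q[:,2],Q[:,1]/Q[:,2]; s=1+c['k1']*(x*x+y*y)
    return np.stack([c['cx']+f*x*s,c['cy']+f*y*s],1)
def loc(p,X):
    cs,sn=np.cos(p[2]),np.sin(p[2]); X=np.atleast_2d(X); return np.stack([p[0]+cs*X[:,0]-sn*X[:,1],p[1]+sn*X[:,0]+cs*X[:,1],X[:,2]],1)
def onz(c,u,v,z):
    x,y=rays(c,u,v); d=c['R'].T@np.array([x,y,1.]); o=-c['R'].T@c['t']; return o+d*(z-o[2])/d[2]
E
python3 - <<'E'
from h import *
from scipy.optimize import least_squares
c=load('top0'); im=c['pixels']
off=np.array([150,110])
px=lambda a:(np.array(a)+.5)/2.8-.5+off
obs=px([(343,176),(364,324),(275,184),(300,333),(238,188),(258,340)])
M=np.array([(65,-80,0),(-65,-80,0),(65,-14,12.8),(-65,-14,12.8),(65,28,23),(-65,28,23)])/1000.
r=least_squares(lambda p:(proj(c,loc(p,M))-obs).ravel(),[.46,.32,.1]); p=r.x; print('cradle',p.round(4),r.fun.round(2))
# bar: silhouette by brightness
g=im.astype(int).sum(2)
# refine bar by segmentation overlap: fit a cylinder silhouette
w=np.zeros((400,640),bool); w[160:220,285:330]=1
bg=np.median(g[w]);print('bg',bg)
m=w&(g>bg+90); n,l,s,cc=cv2.connectedComponentsWithStats(m.astype(np.uint8)); k=1+s[1:,4].argmax(); m=l==k; print(s[k],cc[k])
def hull(q):
    a=np.linspace(0,2*np.pi,40); X=np.concatenate([np.stack([0*a+e,.018*np.cos(a),.018+.018*np.sin(a)],1) for e in(-.045,.045)])
    return cv2.convexHull(proj(c,loc(q,X)).astype(np.float32))[:,0]
def iou(q):
    big=np.zeros((60*8,45*8),np.uint8); cv2.fillPoly(big,[((hull(q)-[285,160]+.5)*8).round().astype(np.int32)],1)
    a=cv2.resize(big.astype(np.float32),(45,60),interpolation=cv2.INTER_AREA); b=m[160:220,285:330]
    return np.abs(a-b).sum()
from scipy.optimize import minimize
q=minimize(iou,[.488,.1826,.29],method='Nelder-Mead',options=dict(initial_simplex=[[.488,.1826,.29],[.494,.1826,.29],[.488,.189,.29],[.488,.1826,.36]])); print('bar',q.x.round(4),q.fun)
q=q.x
d=im[:,:,::-1].copy(); d=cv2.resize(d[110:310,150:430],None,fx=2.8,fy=2.8,interpolation=cv2.INTER_CUBIC)
T=lambda X:((proj(c,X)-off+.5)*2.8-.5).round().astype(int)
for y,z in((-80,0),(-14,12.8),(0,3),(28,23)):
    a,b=T(loc(p,np.array([(65,y,z),(-65,y,z)])/1000.)); cv2.line(d,tuple(map(int,a)),tuple(map(int,b)),(0,0,255),1)
cv2.polylines(d,[((hull(q)-off+.5)*2.8).round().astype(np.int32)],True,(0,255,0),1)
cv2.imwrite('pics/fit0.png',d)
cs,sn=np.cos(p[2]),np.sin(p[2]); D=q[:2]-p[:2]; print('bar in cradle',(cs*D[0]+sn*D[1]).round(4),(-sn*D[0]+cs*D[1]).round(4),(q[2]-p[2]).round(3))
E
```

```text
cradle [0.4615 0.3266 0.1517] [ 4.03 -0.85  4.99 -0.41  0.36 -0.27 -0.54  0.47 -4.66  0.35 -4.06  0.52]
bg 438.0
[299 170  17  37 305] [306.92786885 188.19016393]
bar [0.4947 0.1898 0.2507] 313.40625
bar in cradle 0.0122 -0.1403 0.099
```

View pics/fit0.png

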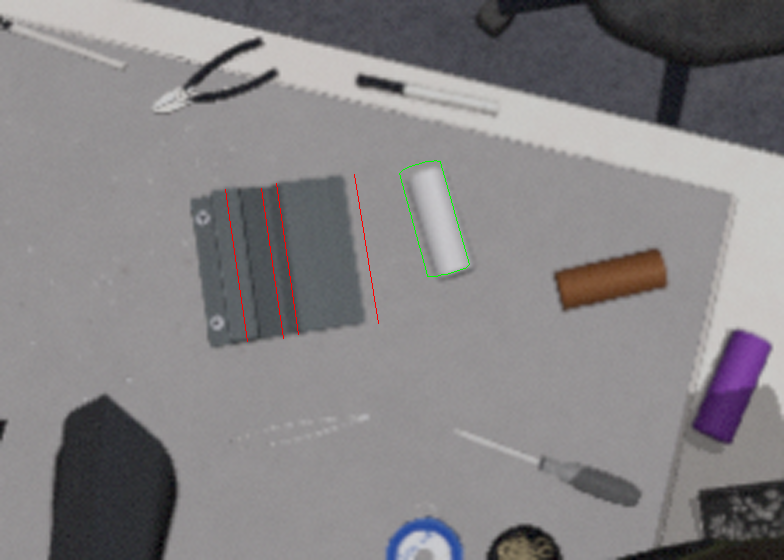

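The lines don't fit: the visible ramp edge is about 12 px short of the model, and the bar outline is wider than the picture shows. I'll check brightness profiles against depth.

```bash
python3 - <<'E'
from h import *
c=load('top0'); im=c['pixels'];P=cloud(c)
# Rectified patch in guess cradle frame, z=0 plane: 1mm/px ortho image
for n in('top0','scene0'):
    c=load(n); im=c['pixels']
    p=(.4615,.3266,.1517)
    X,Y=np.meshgrid(np.arange(-190,110),np.arange(110,-110,-1)) # cols=y, rows=x
    L=np.stack([Y.ravel(),X.ravel(),0*X.ravel()],1)/1000.
    uv=proj(c,loc(p,L)).reshape(220,300,2).astype(np.float32)
    o=cv2.remap(im,uv[...,0],uv[...,1],cv2.INTER_CUBIC)
    cv2.imwrite(f'pics/orth_{n}.png',cv2.resize(o[:,:,::-1],None,fx=2.6,fy=2.6,interpolation=cv2.INTER_CUBIC))
    z=cv2.remap(cloud(c)[...,2].astype(np.float32),uv[...,0],uv[...,1],cv2.INTER_NEAREST)
    g=o.astype(int).sum(2)
    print(n)
    for k in range(-110,85,4): print(k,int(g[70:150,k+190:k+194].mean()),(1000*np.median(z[70:150,k+190:k+194])).round(1),end=' | ')
    print()
E
```

```text
top0
-110 435 2.6 | -106 435 2.3 | -102 437 2.2 | -98 436 2.2 | -94 436 2.8 | -90 437 2.9 | -86 437 2.2 | -82 437 3.0 | -78 439 2.6 | -74 423 2.2 | -70 326 3.1 | -66 289 3.8 | -62 288 4.4 | -58 290 5.2 | -54 293 6.5 | -50 291 6.9 | -46 292 7.5 | -42 294 8.1 | -38 292 9.3 | -34 295 9.7 | -30 297 10.2 | -26 297 11.0 | -22 296 11.5 | -18 279 12.7 | -14 238 9.9 | -10 230 7.2 | -6 247 4.4 | -2 259 4.5 | 2 243 6.7 | 6 243 9.6 | 10 244 11.4 | 14 241 14.5 | 18 218 20.0 | 22 278 24.4 | 26 293 23.7 | 30 288 23.6 | 34 291 24.1 | 38 289 24.7 | 42 280 23.5 | 46 270 7.1 | 50 285 7.4 | 54 282 7.4 | 58 284 6.7 | 62 383 5.0 | 66 440 2.7 | 70 441 2.4 | 74 440 2.1 | 78 441 2.4 | 82 441 2.4 | 
scene0
-110 646 3.3 | -106 647 3.4 | -102 646 3.3 | -98 647 3.1 | -94 646 3.2 | -90 647 3.3 | -86 648 3.3 | -82 648 3.2 | -78 632 3.3 | -74 541 3.5 | -70 421 4.6 | -66 382 5.4 | -62 380 6.2 | -58 380 7.0 | -54 380 8.1 | -50 380 9.1 | -46 381 10.0 | -42 381 10.8 | -38 381 11.7 | -34 379 12.6 | -30 375 13.2 | -26 365 12.6 | -22 358 10.8 | -18 357 9.0 | -14 356 7.3 | -10 361 5.7 | -6 356 5.7 | -2 343 10.6 | 2 361 24.6 | 6 377 24.8 | 10 378 24.8 | 14 369 25.1 | 18 332 105.4 | 22 291 114.2 | 26 259 117.9 | 30 239 120.9 | 34 235 122.2 | 38 234 124.3 | 42 234 125.7 | 46 233 127.7 | 50 233 128.6 | 54 234 129.6 | 58 233 129.7 | 62 233 129.3 | 66 232 128.8 | 70 232 127.2 | 74 232 125.1 | 78 231 123.7 | 82 231 121.7 |
```

View pics/orth_top0.png

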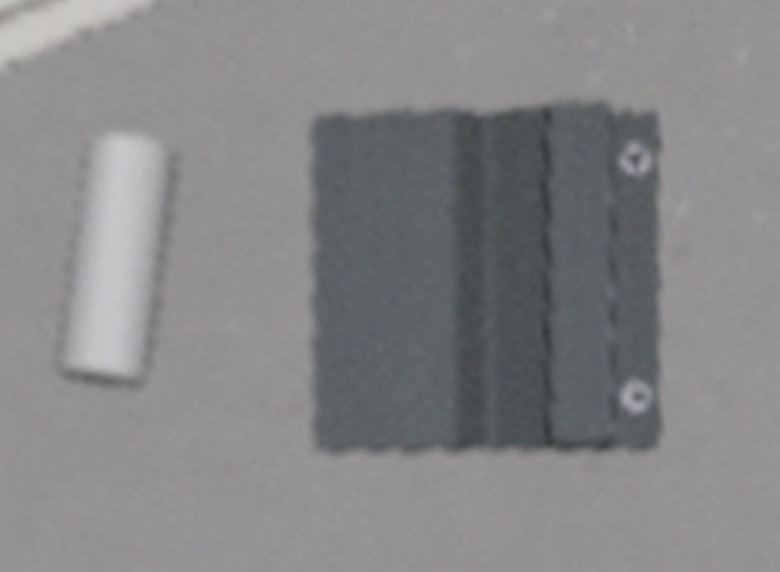

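View pics/orth_scene0.png

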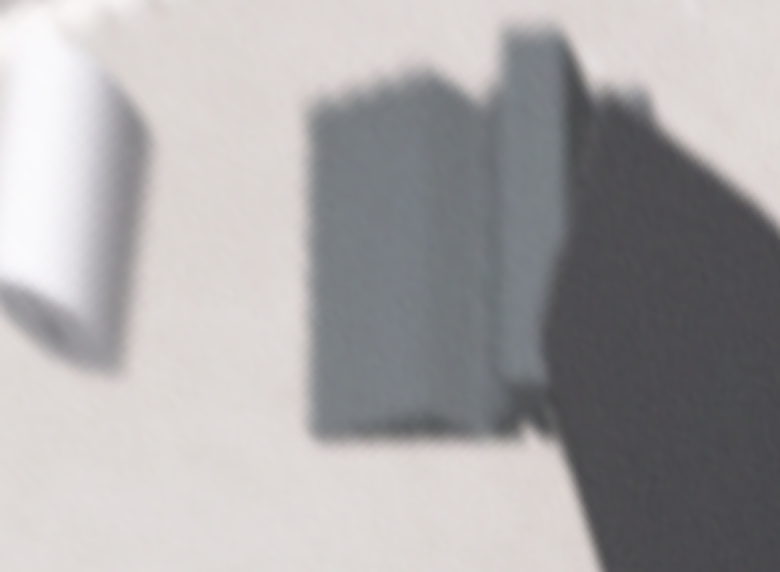

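In the top view the cradle features fit V-bottom, lip, back and foot consistently, with the origin near (0.463, 0.322) and yaw 0.146. The first 13 mm of the ramp are too thin to see. The bar is near (0.491, 0.184), yaw about 0.27. Next I check the height of the black arm at (190,300) and work out the approach.

```bash
cat >> h.py <<'E'
from scipy.spatial.transform import Rotation as Ro
CR=(.4634,.3223,.146)
def off(xc,yc,z,yaw=1.717):
    """cradle-frame TCP target -> tool shift + turn from the present measured pose"""
    o=ctrl.get_obs(); R=Ro.from_euler('xyz',o['eef_rot']).as_matrix()
    T=loc(CR,[[xc,yc,z]])[0]; d=R.T@(T-o['ee_pos'])
    rv=Ro.from_matrix(R.T@Ro.from_euler('xyz',[np.pi,0,yaw]).as_matrix()).as_rotvec(degrees=True)
    print('target',T.round(4),'shift',d.round(4),'turn',rv.round(2)); return d,rv
def incr(X):
    X=np.asarray(X)[:2]-CR[:2]; c,s=np.cos(CR[2]),np.sin(CR[2]); return np.array([c*X[0]+s*X[1],-s*X[0]+c*X[1]])
E
python3 - <<'E'
from h import *
c=load('top0');P=cloud(c)
for v in (255,270,300,340): print([P[v,u].round(3).tolist() for u in (180,190,200)])
off(5,0,0) if 0 else off(.005,-.190,.20)
E
```

```text
[[0.336, 0.451, 0.117], [0.335, 0.427, 0.128], [0.341, 0.436, 0.003]]
[[0.304, 0.45, 0.12], [0.304, 0.426, 0.13], [0.304, 0.407, 0.12]]
[[0.243, 0.446, 0.129], [0.242, 0.427, 0.121], [0.242, 0.407, 0.117]]
[[0.162, 0.444, 0.133], [0.161, 0.426, 0.12], [0.157, 0.412, 0.091]]
target [0.496 0.135 0.2  ] shift [ 0.5134 -0.5241  0.0245] turn [-5.000e-02 -4.000e-02 -8.029e+01]
```

Emit:
{"op": "send_rows", "data": {"series": [[0,0,-5,0.032,-0.033,0,0],[0,0,-10,0.064,-0.066,0,0],[0,0,-15,0.096,-0.098,0,0],[0,0,-20,0.128,-0.131,0,0],[0,0,-25,0.16,-0.164,0,0],[0,0,-30,0.192,-0.196,0,0],[0,0,-35,0.224,-0.229,0,0],[0,0,-40,0.256,-0.262,0,0]]}}

```text
time_s: 0.9
ee_pos: [0.3331, -0.1925, 0.2244]
eef_rot: [3.141, -0.0, 1.017]
force: [1.8, -0.7, -0.2]
grip_width: 0.0467
```

```bash
python3 -c "
from h import *
off(.005,-.190,.2);print(ctrl.get_obs()['grip_width'])"
```

```text
target [0.496 0.135 0.2  ] shift [ 0.3643 -0.0336  0.0244] turn [ 1.00e-02  0.00e+00 -4.01e+01]
0.04670376909249679
```

Emit:
{"op": "send_rows", "data": {"series": [[0,0,-5,0.045,-0.004,0,0],[0,0,-10,0.09,-0.008,0,0],[0,0,-15,0.136,-0.012,0,0],[0,0,-20,0.182,-0.016,0,0],[0,0,-25,0.228,-0.021,0,0],[0,0,-30,0.274,-0.025,0.008,0],[0,0,-35,0.32,-0.03,0.016,0],[0,0,-40,0.364,-0.034,0.024,0]]}}

```text
time_s: 1.7
ee_pos: [0.4967, 0.1348, 0.1999]
eef_rot: [-3.141, 0.0, 1.716]
force: [0.4, -0.9, 0.8]
grip_width: 0.047
```

```bash
python3 - <<'E'
from h import *
for n in('scene','top'):
    c=ctrl.camera(n); save(c,n+'1')
cv2.imwrite('pics/c1.png',cv2.resize(load('scene1')['pixels'][120:280,180:460,::-1],None,fx=2.8,fy=2.8,interpolation=cv2.INTER_CUBIC))
off(.005,-.188,.033)
E
```

```text
target [0.4957 0.137  0.033 ] shift [ 0.0009 -0.0005  0.1656] turn [-0.15 -0.02  0.09]
```

View pics/c1.png

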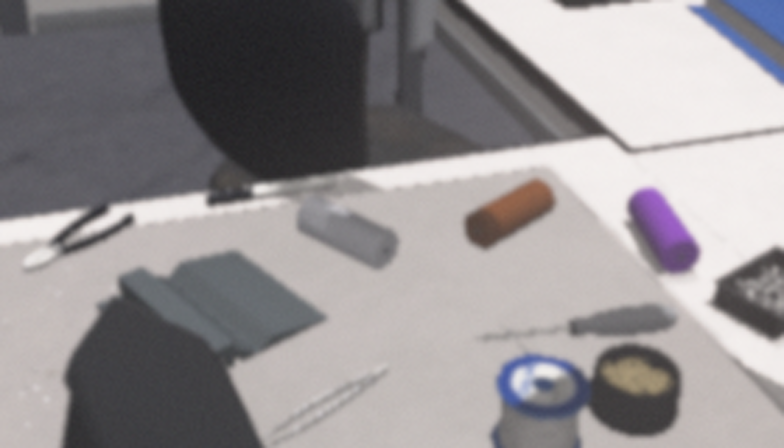

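View pics/top1.png

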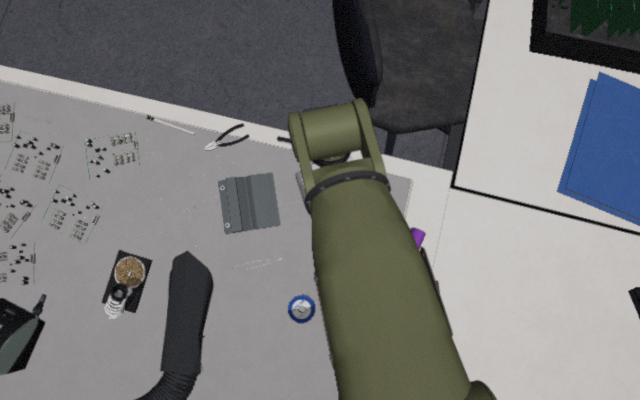

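The scene crop shows the bar at (345,230) untouched and the brown bar at (510,212). The top view is blocked by the arm. I go down in two stages and look in between.

Emit:
{"op": "send_rows", "data": {"series": [[0,0,0,0.001,0,0.03,0],[0,0,0,0.001,0,0.06,0],[0,0,0,0.001,0,0.09,0],[0,0,0,0.001,0,0.12,0],[0,0,0,0.001,0,0.12,0]]}}

```text
time_s: 2.3
ee_pos: [0.4941, 0.1327, 0.0774]
eef_rot: [-3.135, 0.0, 1.711]
force: [0.3, 0.3, 0.3]
grip_width: 0.0471
```

```bash
python3 - <<'E'
from h import *
c=ctrl.camera('scene'); save(c,'scene2')
cv2.imwrite('pics/c2.png',cv2.resize(c['pixels'][80:280,180:460,::-1],None,fx=2.8,fy=2.8,interpolation=cv2.INTER_CUBIC))
off(.005,-.188,.033)
E
```

```text
target [0.4957 0.137  0.033 ] shift [0.0039 0.0011 0.0467] turn [-0.18  0.01 -0.34]
```

View pics/c2.png

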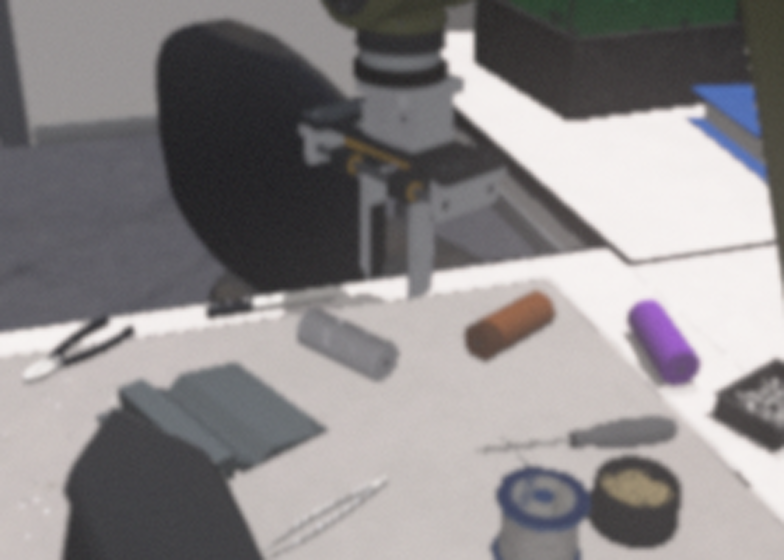

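The fingers at crop (370–420, 285) are lined up behind the bar and clear of the brown one. I go on down.

Emit:
{"op": "send_rows", "data": {"series": [[0,0,0,0.002,0,0.02,0],[0,0,0,0.002,0.001,0.04,0],[0,0,0,0.002,0.001,0.045,0],[0,0,0,0.002,0.001,0.045,0]]}}

```text
time_s: 2.75
ee_pos: [0.4972, 0.1357, 0.0364]
eef_rot: [3.141, -0.0, 1.712]
force: [-0.3, -0.4, -0.4]
grip_width: 0.047
```

```bash
python3 - <<'E'
from h import *
c=ctrl.camera('scene'); save(c,'scene3')
cv2.imwrite('pics/c3.png',cv2.resize(c['pixels'][130:260,200:420,::-1],None,fx=3.6,fy=3.6,interpolation=cv2.INTER_CUBIC))
o=ctrl.get_obs();print(o['ee_pos'],incr(o['ee_pos']),o['force'])
E
```

```text
[0.49750501 0.13582307 0.03687965] [ 0.00661315 -0.18945464] [-0.08649875  0.22198534  0.43696497]
```

View pics/c3.png

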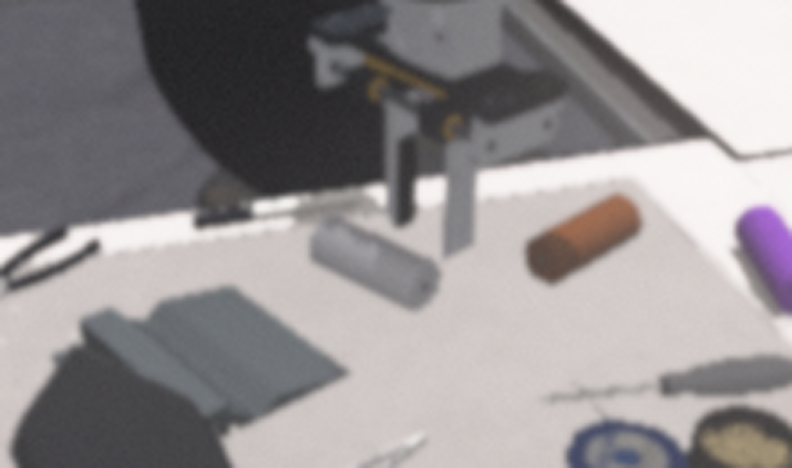

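Both fingers are down behind the bar, about 20 mm off. I push gently along tool x, which is the cradle's +y.

Emit:
{"op": "send_rows", "data": {"series": [[0,0,0,0.005,0,0.002,0],[0,0,0,0.01,0,0.003,0],[0,0,0,0.015,0,0.003,0],[0,0,0,0.02,0,0.003,0],[0,0,0,0.024,0,0.003,0],[0,0,0,0.028,0,0.003,0],[0,0,0,0.032,0,0.003,0],[0,0,0,0.036,0,0.003,0]]}}

```text
time_s: 3.6
ee_pos: [0.4918, 0.1718, 0.0324]
eef_rot: [-3.142, 0.0, 1.712]
force: [0.2, -0.1, 0.3]
grip_width: 0.0471
```

```bash
python3 - <<'E'
from h import *
for n in('scene','top'):
    c=ctrl.camera(n); save(c,n+'4')
    if n=='scene': cv2.imwrite('pics/c4.png',cv2.resize(c['pixels'][130:260,200:420,::-1],None,fx=3.6,fy=3.6,interpolation=cv2.INTER_CUBIC))
    else: cv2.imwrite('pics/t4.png',cv2.resize(c['pixels'][110:270,180:400,::-1],None,fx=3.6,fy=3.6,interpolation=cv2.INTER_CUBIC))
o=ctrl.get_obs();print(o['ee_pos'],incr(o['ee_pos']),o['force'])
E
```

```text
[0.49173538 0.1719184  0.03243396] [ 0.00615612 -0.15290396] [-0.27475076 -0.1916033  -0.04291468]
```

View pics/c4.png

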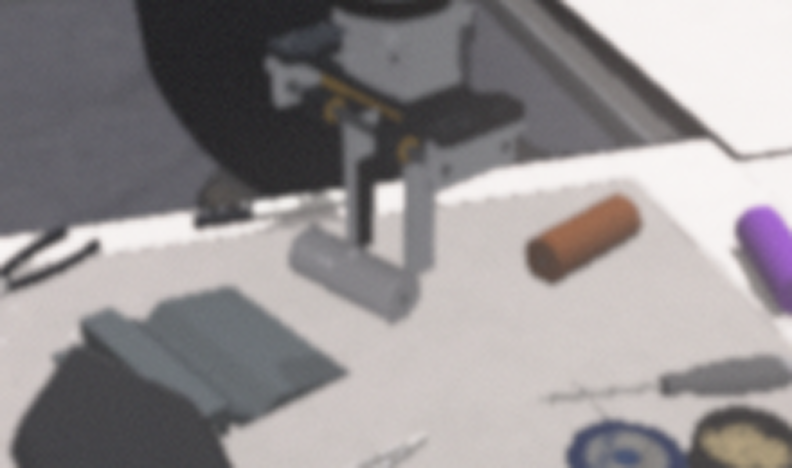

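View pics/t4.png

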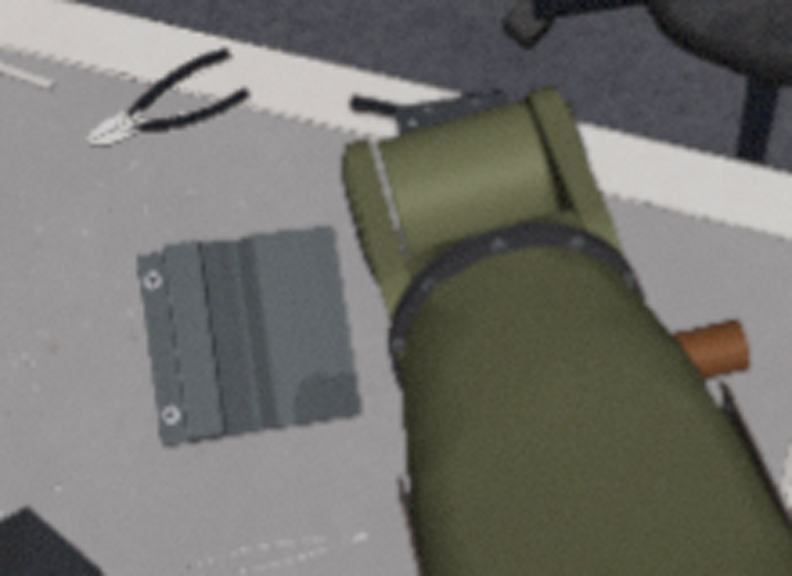

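The bar has moved and is being squared by the fingers. I go on to the foot of the ramp.

Emit:
{"op": "send_rows", "data": {"series": [[0,0,0,0.004,0,0,0],[0,0,0,0.008,0,0,0],[0,0,0,0.012,0,0,0],[0,0,0,0.016,0,0,0],[0,0,0,0.02,0,0,0],[0,0,0,0.024,0,0,0],[0,0,0,0.028,0,0,0],[0,0,0,0.032,0,0,0]]}}

```text
time_s: 4.5
ee_pos: [0.4873, 0.2035, 0.0325]
eef_rot: [3.142, 0.0, 1.712]
force: [-0.6, -0.3, 1.2]
grip_width: 0.047
```

```bash
python3 - <<'E'
from h import *
c=ctrl.camera('scene'); save(c,'scene5')
cv2.imwrite('pics/c5.png',cv2.resize(c['pixels'][150:270,200:400,::-1],None,fx=4,fy=4,interpolation=cv2.INTER_CUBIC))
o=ctrl.get_obs();print(o['ee_pos'],incr(o['ee_pos']),o['force'])
P=cloud(c);w=np.zeros((400,640),bool);w[185:235,260:330]=1
# bar points: cradle frame, z 20..45, in front of the fingers
Q=P-np.array([CR[0],CR[1],0]);cs,sn=np.cos(CR[2]),np.sin(CR[2]);x=cs*Q[...,0]+sn*Q[...,1];y=-sn*Q[...,0]+cs*Q[...,1]
yt=incr(o['ee_pos'])[1]
m=w&(P[...,2]>.022)&(P[...,2]<.045)&(y>yt+.010)&(y<yt+.06)
r=cv2.minAreaRect(np.stack([x[m],y[m]],1).astype(np.float32)*1000);print(m.sum(),r, np.percentile(x[m],[1,99]),y[m].mean())
E
```

```text
[0.48716867 0.20393566 0.03245672] [ 0.00629593 -0.12056297] [0.12565091 0.42745684 0.03185686]
408 ((0.064544677734375, -87.6446762084961), (90.51870727539062, 31.913272857666016), 7.9644293785095215) [-0.04496011  0.04431745] -0.08440968172642005
```

View pics/c5.png

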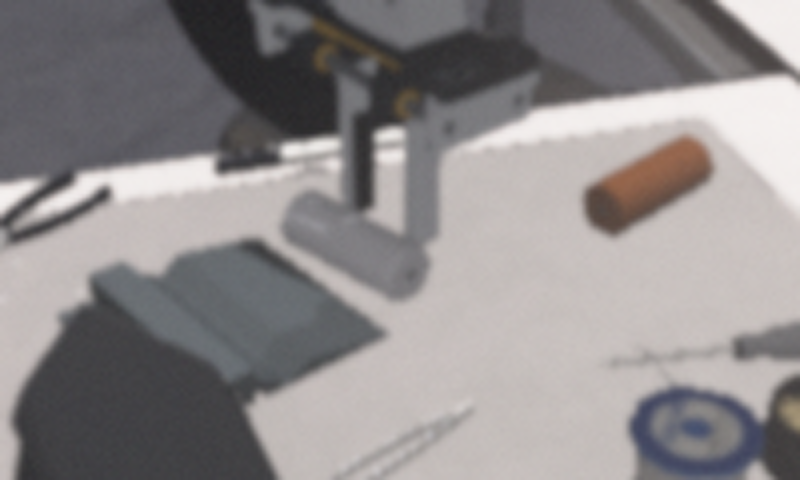

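The bar is at about x≈0, y≈-87 mm in the cradle frame, but still roughly 8° askew. I push slowly so that both fingers stay in contact.

Emit:
{"op": "send_rows", "data": {"series": [[0,0,0,0.002,0,0,0],[0,0,0,0.004,0,0,0],[0,0,0,0.006,0,0,0],[0,0,0,0.008,0,0,0],[0,0,0,0.01,0,0,0],[0,0,0,0.012,0,0,0],[0,0,0,0.014,0,0,0],[0,0,0,0.016,0,0,0]]}}

```text
time_s: 5.35
ee_pos: [0.4851, 0.2191, 0.0325]
eef_rot: [3.142, 0.0, 1.712]
force: [0.8, -1.6, 1.4]
grip_width: 0.047
```

```bash
cat >> h.py <<'E'
def bar(tag):
    c=ctrl.camera('scene'); save(c,'scene'+tag)
    cv2.imwrite(f'pics/c{tag}.png',cv2.resize(c['pixels'][150:270,200:400,::-1],None,fx=4,fy=4,interpolation=cv2.INTER_CUBIC))
    o=ctrl.get_obs();t=incr(o['ee_pos']);print(o['time_s'],o['ee_pos'],'tcp in cradle',t.round(4),'F',o['force'].round(1))
    P=cloud(c);w=np.zeros((400,640),bool);w[180:245,240:330]=1
    Q=P-np.array([CR[0],CR[1],0]);cs,sn=np.cos(CR[2]),np.sin(CR[2]);x=cs*Q[...,0]+sn*Q[...,1];y=-sn*Q[...,0]+cs*Q[...,1];z=P[...,2]
    m=w&(z>max(.025,.0))&(z<.062)&(y>t[1]+.010)&(y<min(t[1]+.06,.012))
    r=cv2.minAreaRect(np.stack([x[m],y[m]],1).astype(np.float32)*1000);print(m.sum(),r,'x',np.percentile(x[m],[1,99]).round(3))
    # fit cylinder R=18: axis (y0 + a*x), z0
    from scipy.optimize import least_squares
    f=lambda q:np.hypot((y[m]-q[0]-q[1]*x[m])/np.hypot(1,q[1]),z[m]-q[2])-.018
    s=least_squares(f,[y[m].mean()-.004,.0,.02],loss='soft_l1',f_scale=.002);print('cyl y,slope,z',s.x.round(4))
E
python3 -c "
from h import *
bar('6')"
```

```text
5.4 [0.48501033 0.21931013 0.03247043] tcp in cradle [ 0.0064 -0.105 ] F [ 0.3 -0.5  0.4]
377 ((-2.187458038330078, -73.93297576904297), (91.46714782714844, 34.38739013671875), 7.513106822967529) x [-0.046  0.042]
cyl y,slope,z [-0.0771  0.0626  0.0189]
```

View pics/c6.png

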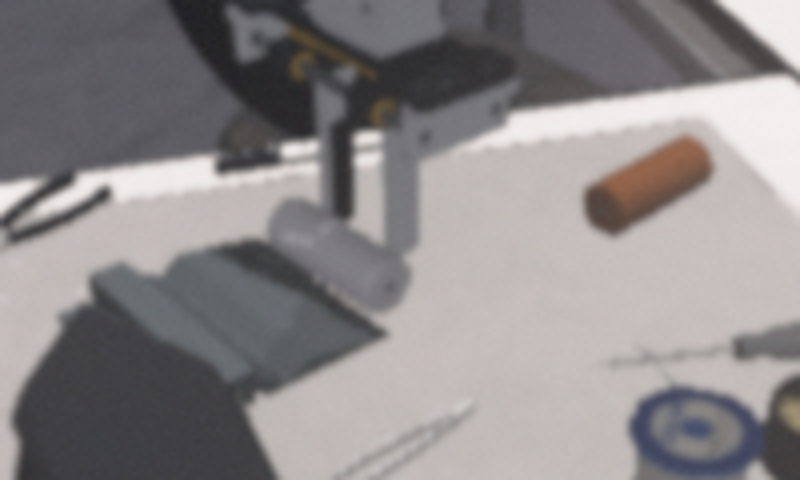

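The slope is down to about 0.06 and the bar is now on the ramp. I keep pushing slowly.

Emit:
{"op": "send_rows", "data": {"series": [[0,0,0,0.002,0,0,0],[0,0,0,0.005,0,0,0],[0,0,0,0.007,0,0,0],[0,0,0,0.01,0,0,0],[0,0,0,0.012,0,0,0],[0,0,0,0.015,0,0,0],[0,0,0,0.017,0,0,0],[0,0,0,0.02,0,0,0]]}}

```text
time_s: 6.2
ee_pos: [0.4822, 0.239, 0.0325]
eef_rot: [3.142, 0.0, 1.712]
force: [0.8, -2.0, 1.5]
grip_width: 0.0467
```

```bash
python3 -c "
from h import *
bar('7')"
```

```text
6.25 [0.48212672 0.23940345 0.03244081] tcp in cradle [ 0.0065 -0.0847] F [ 0.2 -0.4 -0.3]
444 ((-0.8239631652832031, -57.077545166015625), (34.53910446166992, 91.85824584960938), 89.98528289794922) x [-0.046  0.043]
cyl y,slope,z [-0.0582  0.0028  0.0225]
```

View pics/c7.png

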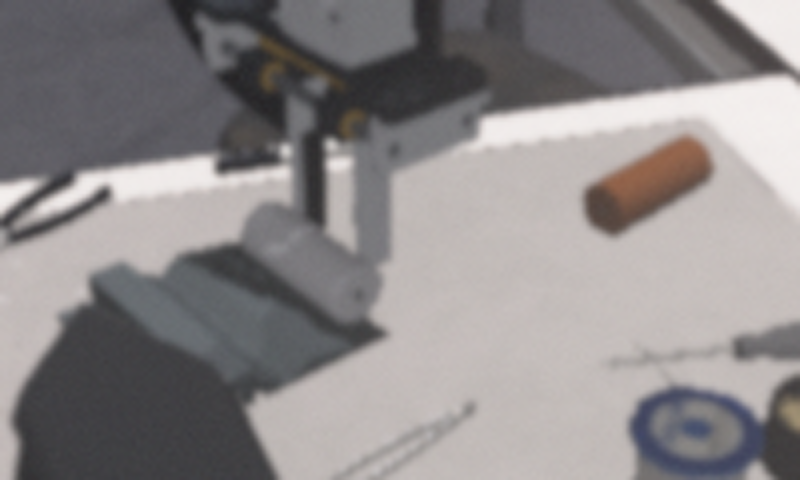

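The bar is square now (slope 0.003) and centred within 2 mm. It is on the ramp and held from behind by both fingers. I push on up, lifting the tips slightly.

Emit:
{"op": "send_rows", "data": {"series": [[0,0,0,0.003,0,0,0],[0,0,0,0.006,0,0,0],[0,0,0,0.009,0,-0.001,0],[0,0,0,0.012,0,-0.001,0],[0,0,0,0.015,0,-0.002,0],[0,0,0,0.018,0,-0.002,0],[0,0,0,0.021,0,-0.003,0],[0,0,0,0.024,0,-0.003,0]]}}

```text
time_s: 7.05
ee_pos: [0.4789, 0.2629, 0.0356]
eef_rot: [3.141, -0.0, 1.712]
force: [1.0, -2.8, 1.1]
grip_width: 0.0473
```

```bash
python3 -c "
from h import *
bar('8')"
```

```text
7.1 [0.47877389 0.26322058 0.03550154] tcp in cradle [ 0.0066 -0.0607] F [-0.1  0.1  0.3]
526 ((-0.7052116394042969, -31.810636520385742), (91.81683349609375, 34.60253143310547), 1.5895005464553833) x [-0.046  0.043]
cyl y,slope,z [-0.0341 -0.0012  0.0272]
```

Emit:
{"op": "send_rows", "data": {"series": [[0,0,0,0.002,0,0,0],[0,0,0,0.005,0,-0.001,0],[0,0,0,0.007,0,-0.001,0],[0,0,0,0.01,0,-0.001,0],[0,0,0,0.012,0,-0.002,0],[0,0,0,0.015,0,-0.002,0],[0,0,0,0.017,0,-0.002,0],[0,0,0,0.019,0,-0.002,0]]}}

```text
time_s: 7.9
ee_pos: [0.4761, 0.2816, 0.0375]
eef_rot: [3.142, -0.0, 1.712]
force: [0.4, -2.6, 0.9]
grip_width: 0.047
```

```bash
python3 -c "
from h import *
bar('9')"
```

```text
7.95 [0.47606502 0.28187076 0.03741244] tcp in cradle [ 0.0066 -0.0418] F [-0.4 -0.6 -0.4]
577 ((-1.0412406921386719, -13.702714920043945), (91.74826049804688, 34.819091796875), 0.20010486245155334) x [-0.046  0.043]
cyl y,slope,z [-0.0153 -0.004   0.0309]
```

View pics/c9.png

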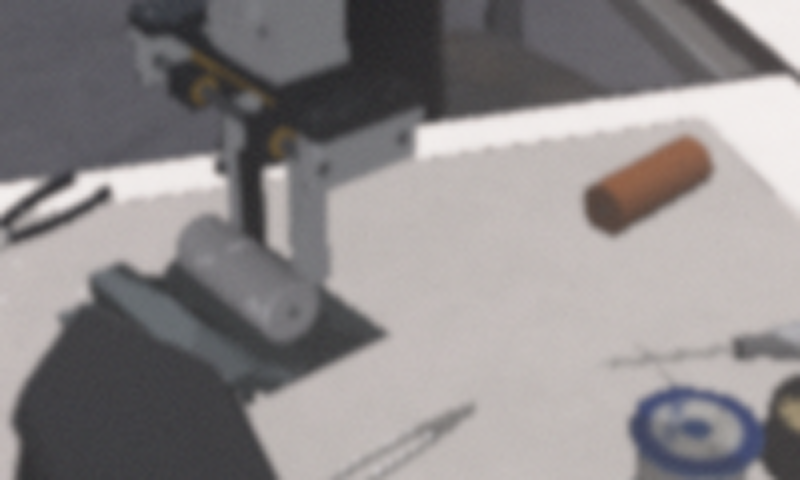

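The bar is right at the lip (y≈-15, z≈31). I nudge it over gently.

Emit:
{"op": "send_rows", "data": {"series": [[0,0,0,0.001,0,0,0],[0,0,0,0.002,0,0,0],[0,0,0,0.003,0,0,0],[0,0,0,0.005,0,-0.001,0],[0,0,0,0.006,0,-0.001,0],[0,0,0,0.008,0,-0.002,0],[0,0,0,0.009,0,-0.002,0],[0,0,0,0.009,0,-0.002,0]]}}

```text
time_s: 8.75
ee_pos: [0.4749, 0.2905, 0.0395]
eef_rot: [3.141, -0.0, 1.712]
force: [-0.1, -0.8, -1.3]
grip_width: 0.0469
```

```bash
python3 -c "
from h import *
bar('10')"
```

```text
8.8 [0.47487537 0.29034827 0.03944374] tcp in cradle [ 0.0067 -0.0333] F [0.  0.2 0.6]
307 ((-0.9980316162109375, -5.65449333190918), (89.80830383300781, 35.13125991821289), 0.08726732432842255) x [-0.046  0.043]
cyl y,slope,z [ 0.0027 -0.0813  0.0253]
```

View pics/c10.png

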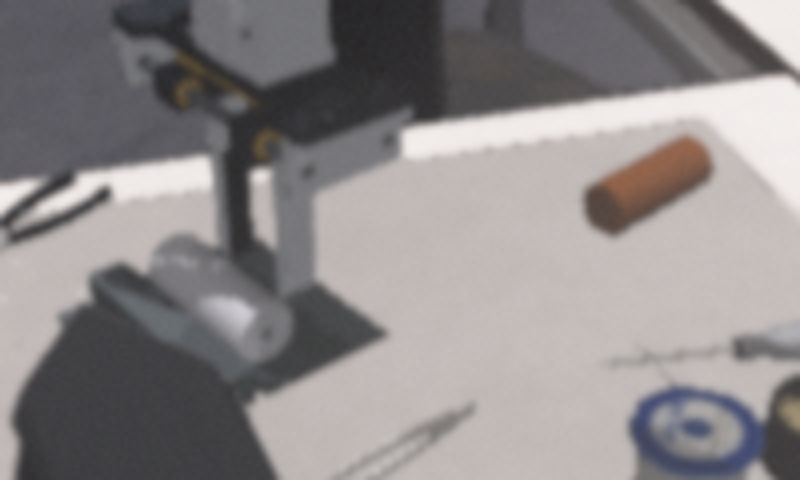

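It dropped in (y≈0, z≈25). I back off level, then rise clear and swing out of the top camera's view.

Emit:
{"op": "send_rows", "data": {"series": [[0,0,0,-0.008,0,0,0],[0,0,0,-0.02,0,-0.01,0],[0,0,0,-0.03,0,-0.04,0],[0,0,0,-0.03,0,-0.08,0],[0,0,0,-0.03,0,-0.12,0],[0,0,0,-0.05,0,-0.16,0],[0,0,0,-0.09,0,-0.17,0],[0,0,0,-0.13,0,-0.17,0]]}}

```text
time_s: 9.6
ee_pos: [0.4937, 0.1599, 0.2124]
eef_rot: [3.137, -0.0, 1.713]
force: [0.9, 0.2, -0.6]
grip_width: 0.0471
```

```bash
python3 - <<'E'
from h import *
for n in('scene','top'):
    c=ctrl.camera(n); save(c,n+'11')
    cr=c['pixels'][130:290,180:400,::-1] if n=='scene' else c['pixels'][110:270,140:360,::-1]
    cv2.imwrite(f'pics/{n[0]}11.png',cv2.resize(cr,None,fx=3.6,fy=3.6,interpolation=cv2.INTER_CUBIC))
o=ctrl.get_obs();print(o['time_s'],o['ee_pos'],incr(o['ee_pos']))
c=load('top11');P=cloud(c);m=np.zeros((400,640),bool);m[160:245,210:290]=1
Q=P-np.array([CR[0],CR[1],0]);cs,sn=np.cos(CR[2]),np.sin(CR[2]);x=cs*Q[...,0]+sn*Q[...,1];y=-sn*Q[...,0]+cs*Q[...,1];z=P[...,2]
m&=(z>.030)&(z<.055)
print(m.sum(),cv2.minAreaRect(np.stack([x[m],y[m]],1).astype(np.float32)*1000),np.percentile(x[m],[2,98]),np.percentile(z[m],95))
E
```

```text
9.7 [0.49366339 0.15739826 0.21069953] [ 0.0059512  -0.16755011]
565 ((-11.608131408691406, 8.153009414672852), (52.00542449951172, 111.36650085449219), 84.36685943603516) [-0.04661058  0.04061774] 0.04481869623373156
```

View pics/s11.png

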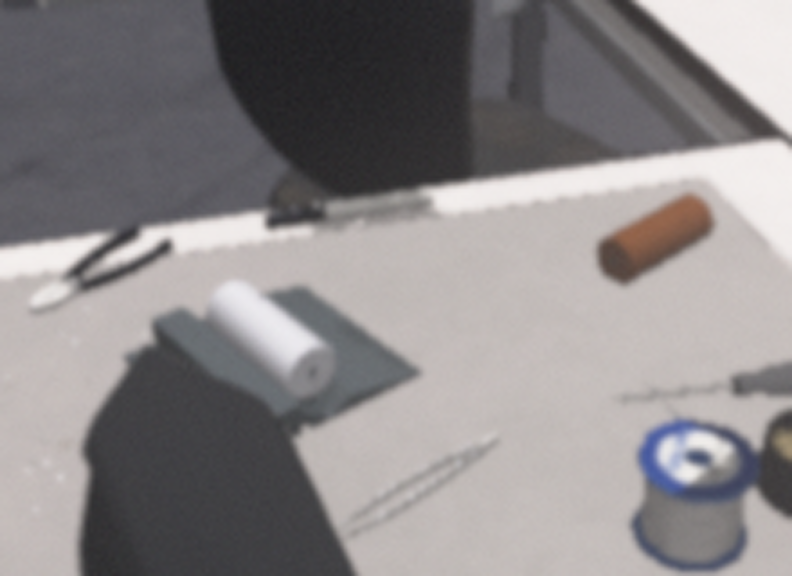

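View pics/t11.png

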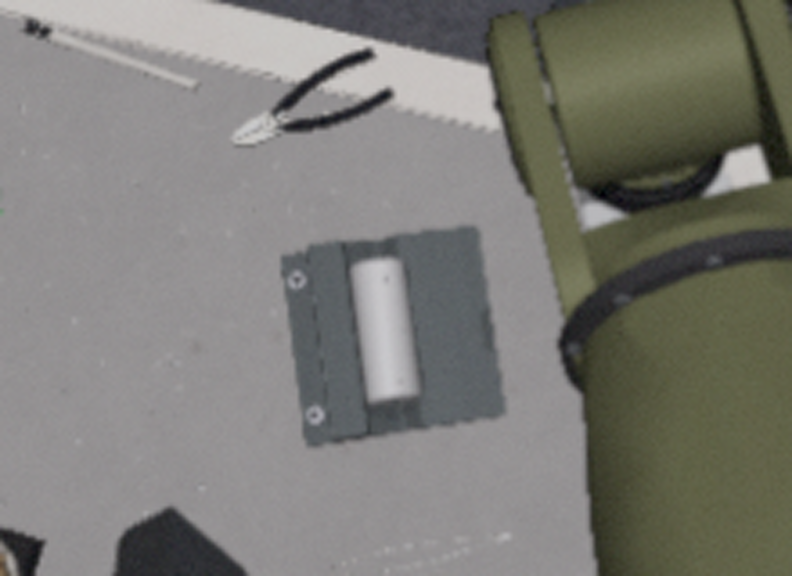

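The top view shows the bar lying along the V, at crop (385,330). Cradle is visible past both ends, at rows 240–258 and 403–432. I let it settle, compare with the tools' starting positions, and hand in.

Emit:
{"op": "send_rows", "data": {"series": [[0,0,0,0,0,0,0],[0,0,0,0,0,0,0],[0,0,0,0,0,0,0],[0,0,0,0,0,0,0],[0,0,0,0,0,0,0],[0,0,0,0,0,0,0]]}}

```text
time_s: 10.3
ee_pos: [0.4931, 0.1618, 0.2093]
eef_rot: [-3.141, 0.0, 1.713]
force: [-0.0, -0.7, -1.0]
grip_width: 0.0471
```

```bash
python3 - <<'E'
from h import *
def ctr(c):
    g=c['pixels'].astype(int).sum(2); w=np.zeros_like(g,bool); w[170:240,225:270]=1; m=w&(g>420)
    n,l,s,cc=cv2.connectedComponentsWithStats(m.astype(np.uint8)); k=1+s[1:,4].argmax(); return cc[k].round(2),s[k]
a=load('top11'); b=ctrl.camera('top'); print(ctr(a),ctr(b))
z=load('top0')
for n,(v0,v1,u0,u1) in dict(cutter=(115,160,198,255),tweez=(250,275,230,290)).items():
    print(n,np.abs(z['pixels'][v0:v1,u0:u1].astype(int)-b['pixels'][v0:v1,u0:u1]).mean().round(2),cv2.phaseCorrelate(*[cv2.cvtColor(q['pixels'][v0:v1,u0:u1],cv2.COLOR_RGB2GRAY).astype(np.float32) for q in (z,b)]))
s0=load('scene0')['pixels'];s=ctrl.camera('scene')['pixels']
print('marker',cv2.phaseCorrelate(*[cv2.cvtColor(q[175:198,245:305],cv2.COLOR_RGB2GRAY).astype(np.float32) for q in (s0,s)]))
print(ctrl.get_obs()['time_s']); print(ctrl.hand_in())
E
```

```text
(array([246.19, 200.94]), array([238, 182,  17,  39, 496], dtype=int32)) (array([246.21, 200.83]), array([238, 182,  17,  39, 499], dtype=int32))
cutter 1.41 ((0.011414327487337061, 0.5972086096070157), 1.0281343576643203)
tweez 1.55 ((0.267539706724893, 0.21091172126741853), 0.8121245034535726)
marker ((0.004351217666197726, 0.19293714491706027), 0.8552163629068269)
10.4
the job is handed in; nothing more can be done
None
```

The aluminium bar is seated in the V-cradle, and I handed the job in at 10.4 s. I pushed it from behind with two half-open fingers, without pinching or lifting it. It turned square on the ramp, rolled over the lip and dropped in. The arm then backed off and rose clear.

**Bar in the V:** It lies along the V, with cradle visible past both ends in the top view. Right after the drop I measured its centre at about y 0 and z 25 mm, with its ends at x of about -46 and +43 mm on a cradle reaching ±65 mm. It moved only 0.1 px between two pictures 0.7 s apart.

**Hand tools:** The cutter, tweezers and marker show no real shift against the first pictures. The differences are at most 0.6 px, which is image noise.

**Checks that disagreed:**
- My first outline fits of the cradle and bar did not match the picture. I placed the cradle from the V, lip and foot features instead.
- Right after the drop, one depth fit gave a slope of -0.08. The fingers were partly in that view, and the fitted rectangle and later pictures show the bar square.
- A last depth box from the top view also took in the cradle's back, so I ignored it.

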